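Zero the maximum hand and show the tested spring to the camera

ROBOT

A 7-joint arm with a two-finger parallel gripper is mounted at the origin on the work surface; the furniture and walls round the work are solid. World frame = base frame: x ahead of the robot, y to its left, z up, the work surface at z = 0. Lengths are in m, angles in rad, forces in N, time in s.
With the tool pointing down it reaches from about 0.4 to 0.875 m from the base axis. Payload 19.3 kg.
Tool frame: the origin (TCP) lies on the centre line of the jaws, within the pads' length; the fingertips stand 19 mm ahead of it and the grasp point (between the pads) is the TCP (bot.nose_length is the distance from the TCP to the fingertips, in m); y points along the fingers, z is the direction in which the jaws open and shut, and the axes are right-handed (so a half turn about y gives the same grasp; the last joint's range is limited). The gripper opens to 85 mm and grips with 20 to 120 N. Pads are 22 mm wide; open, the fingers measure 114 mm over their backs; the gripper's body (76 mm by 85 mm) begins 54 mm behind the grasp point. The pads swing forward as they close: fully open they stand 13 mm farther back than shut.
Start: joints at [1.237, 0.521, -0.036, 1.599, 0.021, 1.021, -0.113], TCP at [0.163, -0.603, 0.228] pointing down, gripper open.
Joint ranges: [-2.91, 2.91], [-0.3, 2.13], [-1.5, 1.42], [0.17, 2.43], [-1.26, 4.41], [0.16, 1.93], [-2.52, 2.52]. Speed limits (rad/s): [1.89, 1.89, 2.39, 2.39, 3.01, 3.01, 3.01].

INTERFACE

Orientations are given as [roll, pitch, yaw] about the fixed x, y, z axes, in that order (R = Rz(yaw) Ry(pitch) Rx(roll)).
In Python, from workcell import observe, cams, workorder, bot gives the robot as it stands. The module is installed in compiled form; this text tells all that it offers.
- The arm moves only by the tool apply_moves, never from a script. Its arguments are lists of equal length, an entry for each row: "jaw": the opening, from -1 (shut) to 1 (fully open), so that 0 is half open; "translation": the shift along the world's x, y, z in m, a list of three; "angular": the turn, a rotation vector about the world's x, y, z in degrees, a list of three. In form: {"jaw": [jaw, ...], "translation": [[x, y, z], ...], "angular": [[ax, ay, az], ...]}. A call has 1 to 5 rows; each row is the pose to reach, as a shift and turn from the pose commanded when the call began; what a row does not reach only later rows make up. A row lasts 1/10 s, in which the tool goes at most 50 mm and 8.59 degrees, less where a joint would pass 70% of its speed; a pose out of reach is approached as far as the arm can. A call with a gripper value outside its range is refused whole. The fingers move at their own pace and stop on an object; "newtons" is the grip in N (left out, the last holds). Time passes only in rows, so rows that repeat a pose let the fingers close. It gives the time, the measured TCP pose, the force and the opening at its end, in the units of the state.
- observe(): the state, without advancing time (a new reading comes with each control period).
- cams.grab_frame(name): name is "scene" or "side" or "wrist"; returns a dict with "pixels" (420x560x3 uint8, red, green, blue), "mtx" (3x3 intrinsics, pixels), "R" (3x3) and "t" (3): a world point X has camera coordinates R X + t. Camera axes: x right, y down, z forward; pixel columns grow to the right and rows downward; lengths in m; the calibration is good to about 2 mm. A picture is of the moment at which its call begins. There is no depth.
- workorder.job_done(): hands the job in, once; it reports no verdict.
The state is a dict: "clock": time; "qpos": joint angles; "qd": joint speeds; "joint_efforts": joint torques, N m; "position": TCP position; "tool_rot": TCP orientation; "force": force on the tool from outside, world axes, zero at the start; "moment": the same for the moment, N m; "grip_width": finger opening in m.
Only numpy, scipy, OpenCV 4.12 (cv2) and the standard library are available. Lean on these libraries where they do the work, as an engineer would, in place of code of your own. Each camera call takes 0.05 s, during which the arm holds its last target. There are 200 camera calls.

TASK

The spring on the load tester has had its test and its reading is noted. First turn the knurled knob on the dial back, anticlockwise, until the maximum hand is fully home on its zero stop; then lift the tested spring off the tester's spigot and hold it up to the inspection camera for a picture of its lower ground end: that end in focus (110 mm straight out from the lens), centred on the lens and square to it. Finish while still holding it there in the air, and leave the waiting springs standing where they are.

Things in the scene. Friction and masses are not known exactly. Their poses are not given: they have to be found in the camera images.
- tester: spring tester, fixed: steel base plate 112 x 250 x 10 mm (long side along its y) with a round load capsule (84 to 94 mm across) at y = +66 mm and a face-up round dial (106 mm across, top 45 mm above the bench) at y = -64 mm. Origin: centre of the plate's underside, on the bench; z up
- spigot_seat (a point): centre of the round steel seat (54 mm across, 56 mm above the bench, on the capsule) on which the tested spring stands. A spigot 15 mm in diameter and 18 mm tall, with a tapered top, rises from here into the spring's bore
- knob_grip (a point): point on the vertical axis of the reset knob at the height to grip it (61 mm above the bench). The knob: round, knurled aluminium, 25 mm in diameter, from 49 to 69 mm above the bench, in the middle of the dial, free all round above the dial's top (45 mm); it turns with the maximum hand
- max_hand (a joint): angle of the maximum hand (the broader steel pointer, with a raised tip) and its knob, rad: 0 = home on the zero stop, at the scale's zero (towards the tester's -x +y), where the thin black main pointer rests; grows clockwise seen from above, up to 4.6. Stays where it is left (friction 0.03 N m), so it can be turned in several grasps; it cannot pass the stop
- spring: the spring under test: rigid steel compression spring, 38 mm outer diameter, 52 mm tall, bore 18 mm, about 0.11 kg, standing over the spigot on the tester. Origin: centre of its lower ground end; z along its axis to its other end (up at the start)
- camera: inspection camera, fixed: black lens and ring light (72 mm across) in a yoke on a plate 105 x 100 mm; it looks up at 60 degrees from the level, leaning to its own -x (roughly to the robot). Origin: on the bench straight below the focus point; its plate lies 41 to 146 mm along its +x; nothing of it is higher than 150 mm
- lens_front (a point): centre of the front of the lens, 125 mm above the bench; z is the optical axis, pointing out of the lens (up and towards the robot)
- focus (a point): focus point in the air, 220 mm above the bench, 110 mm straight out from the lens; z is the optical axis, pointing away from the camera, up at 60 degrees from the level, leaning to the camera's -x. The centre of the spring's lower end belongs here, with the spring's z along this z
- wait_a: a spring like the tested one that waits standing on the bench; origin at the centre of its lower end
- wait_b: another waiting spring; origin at the centre of its lower end
- wait_c: another waiting spring; origin at the centre of its lower end
Not all that is in view belongs to the job. Leave any blue, purple or red look-alike of the spring alone.

How it is judged:
On the way, in this order (a step that is already met when the one before it is completed fails the run):
1. the maximum hand is home on its zero stop while the spring still stands on the tester (value of joint max_hand below 0.07 rad and distance between spring and spigot_seat below 0.01 m), for 0.2 s.
2. the spring is lifted clear of the spigot (height (world z) of spring above 0.09 m), for 0.2 s.
At the end, for the whole second after the job is handed in: Maximum hand within 0.07 rad of its zero stop; the fingers hold the tested spring still in the air, touching neither tester nor camera: centre of its lower end within 15 mm of the focus point, its axis within 0.17 rad of the optical axis, lower end towards the lens (value of joint max_hand below 0.07 rad and distance between spring and focus below 0.015 m and angle between the z axis of spring and the z axis of focus, either way round below 0.17 rad and angle between spring's own z axis and vertical below 1 rad and contact force between spring and the fingers above 1 N and contact force between spring and camera below 0.1 N and contact force between spring and tester below 0.1 N and linear speed of spring below 0.02 m/s); the arm keeps its last pose, push and grip.
It fails at once if a waiting spring is pushed more than 20 mm or knocked over (distance of any of wait_a, wait_b, wait_c from where it was at the start of the episode above 0.02 m or angle between any of wait_a, wait_b, wait_c's own z axis and vertical above 0.4 rad).
It also fails if it takes over 64 s, if anything falls off the work surface, if the arm or the gripper's body presses on something with over 40 N, if the wrist force passes 120 N, or if a joint passes its speed limit or range.

## Working session

There is one attempt and no reset: what is moved stays moved. The work goes in short steps, Python scripts to look and compute and a tool call to move; the robot and the scene stay as the last step left them, time stands still between calls to the robot, and variables do not carry over. Pictures are saved under pics/ and viewed, about 8 in all and at most 12, crops included, and the job is handed in when it is done.

Besides the shell and the picture viewer there is one more tool, called after "Call:" in YAML: its name, and indented under it one key for each argument. apply_moves: Moves the arm, as the interface text tells. Its arguments: {"type":"object","properties":{"jaw":{"type":"array"},"translation":{"type":"array"},"angular":{"type":"array"},"newtons":{"type":"number"}},"required":["jaw","translation","angular"]}

```bash
mkdir -p pics; cat > h.py <<'E'
import numpy as np, cv2
from workcell import observe, cams, workorder, bot
def grab(n,save=None):
    f=cams.grab_frame(n)
    if save: cv2.imwrite('pics/'+save,f['pixels'][:,:,::-1])
    return f
def ray(f,u,v):
    d=f['R'].T@np.linalg.inv(f['mtx'])@np.array([u,v,1.]); c=-f['R'].T@f['t']; return c,d/np.linalg.norm(d)
def onz(f,u,v,z):
    c,d=ray(f,u,v); return c+d*(z-c[2])/d[2]
def proj(f,X):
    p=f['mtx']@(f['R']@np.array(X)+f['t']); return p[:2]/p[2]
E
python3 - <<'E'
from h import *
import pickle
fs={}
for n in ['scene','side','wrist']:
    fs[n]=grab(n); c,d=ray(fs[n],280,210); print(n,c.round(3),d.round(3))
pickle.dump(fs,open('f0.pkl','wb'))
a=np.hstack([fs['scene']['pixels'],fs['side']['pixels']])
cv2.imwrite('pics/scene.png',cv2.resize(fs['scene']['pixels'][:,:,::-1],(800,600)))
cv2.imwrite('pics/side.png',cv2.resize(fs['side']['pixels'][:,:,::-1],(800,600)))
print(observe())
E
```

```text
scene [-0.069  0.68   1.171] [ 0.44  -0.492 -0.751]
side [ 0.3   -0.747  0.798] [ 0.235  0.728 -0.644]
wrist [ 0.232 -0.584  0.374] [-0.288 -0.079 -0.954]
{'clock': 0.15, 'qpos': array([ 1.23683045,  0.52189199, -0.03631192,  1.59985567,  0.02118176,
        1.02108627, -0.11280184]), 'qd': array([-0.00054436, -0.00158135,  0.00203006, -0.00086977,  0.00213587,
        0.00031888,  0.00115025]), 'joint_efforts': array([ 3.17360873e-04, -9.27389431e+01,  1.97979525e+00, -3.70064843e+01,
        1.78152550e-02,  6.28520371e-03,  2.40892302e-05]), 'position': array([ 0.16285316, -0.60315598,  0.22745649]), 'tool_rot': array([-1.57165207e+00, -4.86961304e-05, -2.87786429e+00]), 'force': array([-0.22475804,  0.50870377,  1.14129399]), 'moment': array([-0.00783949, -0.02555387, -0.01812125]), 'grip_width': 0.08513678844761847}
```

View pics/scene.png

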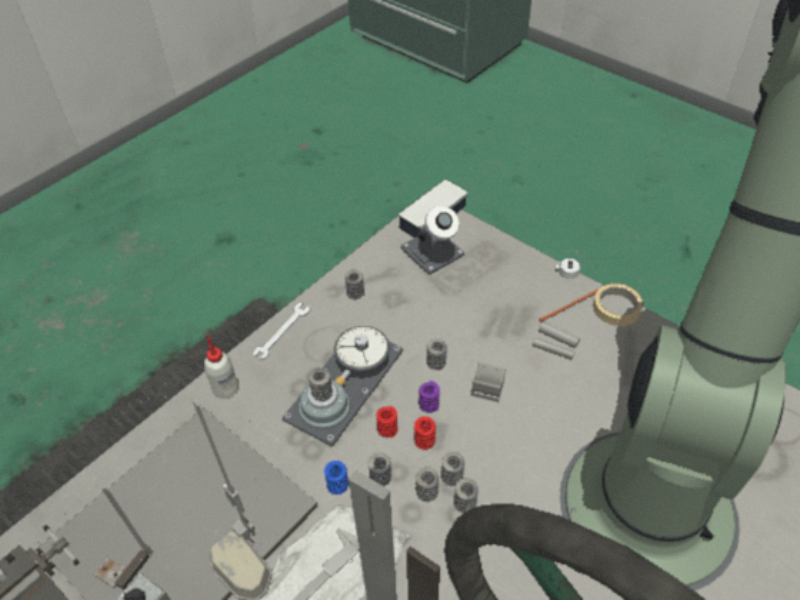

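View pics/side.png

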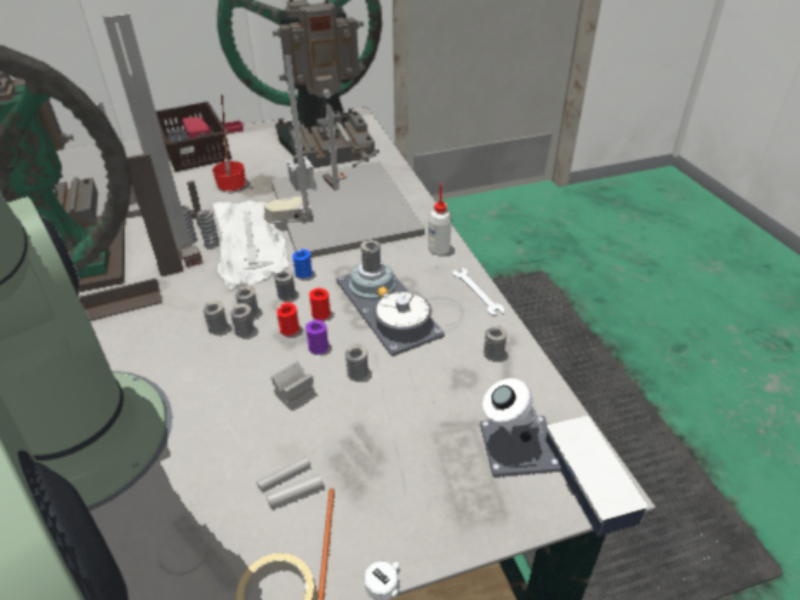

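The scene view (800x600 px) shows the tester with its spring at (320,385), the dial knob at (361,342) and the camera lens at (443,222). In the side view they are at (371,255), (404,300) and (504,397). The look-alikes are:
- **Red:** scene (387,421) and (425,433)
- **Purple:** scene (429,396)
- **Blue:** scene (336,477)
- **Steel springs standing on the bench:** scene (355,284), (436,354), (380,469), (427,484), (452,468) and (465,495)

I choose the steel spring on the capsule, and check it in a close crop.

```bash
python3 - <<'E'
from h import *
import pickle
fs=pickle.load(open('f0.pkl','rb'))
def crop(n,x,y,w=80,h=60): 
    return cv2.resize(fs[n]['pixels'][y:y+h,x:x+w,::-1],(400,300),interpolation=cv2.INTER_CUBIC)
a=np.vstack([np.hstack([crop('scene',200,220,100,75),crop('scene',270,130)]),np.hstack([crop('side',230,165,100,75),crop('side',330,260,80,60)])])
cv2.imwrite('pics/crop.png',a)
E
```

```text
(no output)
```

View pics/crop.png

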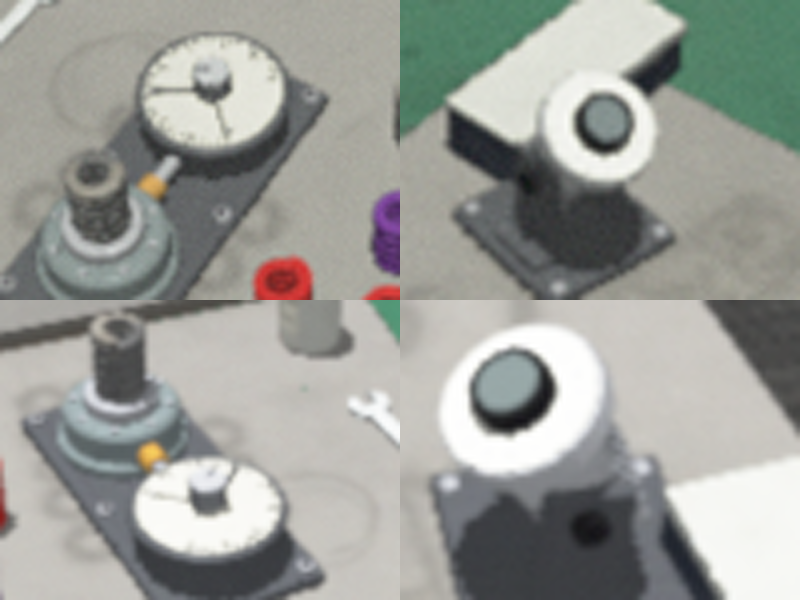

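```bash
cat >> h.py <<'E'
def tri(f,p,g,q):
    c1,d1=ray(f,*p); c2,d2=ray(g,*q)
    s=np.linalg.lstsq(np.array([d1,-d2]).T,c2-c1,rcond=None)[0]
    a=c1+s[0]*d1;b=c2+s[1]*d2; return (a+b)/2,np.linalg.norm(a-b)
E
python3 - <<'E'
from h import *
import pickle
fs=pickle.load(open('f0.pkl','rb')); S,D=fs['scene'],fs['side']
for n,p,q,z in [('spring',(224.1,262.3),(259.3,171.3),.108),('knob',(252.5,236.8),(281.8,207.2),.069),('lens',(310.8,154.),(352.4,277.4),.125)]:
    X,e=tri(S,p,D,q); print(n,X.round(4),round(e,4),'onz',onz(S,*p,z).round(4),onz(D,*q,z).round(4))
k=lambda f,x,y,ox,oy:onz(f,ox+x/4-.4,oy+y/4-.4,.047).round(4)
print('S ptrs',k(S,150,90,200,220),k(S,228,135,200,220)); print('D ptrs',k(D,150,192,230,165),k(D,237,162,230,165))
# plate corners at z=.01
print('plate S',[onz(S,200+x/4,220+y/4,.01).round(4)[:2] for x,y in[(325,97),(188,297)]])
print('plate D',[onz(D,230+x/4,165+y/4,.01).round(4)[:2] for x,y in[(25,118),(325,278)]])
# waiting springs tops z=.052
print('bench springs',[onz(S,x*.7,y*.7,.045).round(3)[:2].tolist() for x,y in[(355,275),(436,345),(380,460),(427,474),(452,459),(465,486),(387,412),(425,424),(429,387),(336,468)]])
# white ring of the camera: ellipse fits, cam plate screws
print('plate bolts S',[onz(S,270+(x-400)/5,130+y/5,.008).round(4)[:2].tolist() for x,y in[(475,207),(660,232),(558,288)]])
print('bolts D',[onz(D,330+(x-400)/5,260+(y-300)/5,.008).round(4)[:2].tolist() for x,y in[(450,483),(641,467)]])
E
```

```text
spring [0.5479 0.2048 0.1104] 0.0018 onz [0.5482 0.2039 0.108 ] [0.5497 0.2088 0.108 ]
knob [0.5702 0.0803 0.0739] 0.0036 onz [0.571  0.0779 0.069 ] [0.5739 0.087  0.069 ]
lens [ 0.6178 -0.2308  0.1224] 0.001 onz [ 0.6155 -0.2283  0.125 ] [ 0.6171 -0.2325  0.125 ]
S ptrs [0.6036 0.1061 0.047 ] [0.5374 0.1004 0.047 ]
D ptrs [0.5382 0.1035 0.047 ] [0.603  0.1145 0.047 ]
plate S [array([0.5254, 0.0141]), array([0.4882, 0.1945])]
plate D [array([0.4882, 0.253 ]), array([0.6336, 0.0235])]
bench springs [[0.707, -0.051], [0.464, -0.014], [0.383, 0.237], [0.306, 0.207], [0.291, 0.158], [0.244, 0.184], [0.437, 0.158], [0.369, 0.134], [0.413, 0.069], [0.43, 0.295]]
plate bolts S [[0.705, -0.215], [0.6013, -0.2714], [0.6201, -0.1933]]
bolts D [[0.6211, -0.1858], [0.707, -0.2049]]
```

Call:
apply_moves:
  jaw: [0.2, 0.2, 0.2, 0.2, 0.2]
  translation:
    - [0.025, 0.042, 0]
    - [0.05, 0.084, 0]
    - [0.076, 0.127, 0]
    - [0.102, 0.17, 0]
    - [0.128, 0.213, 0]
  angular:
    - [0, 0, 0]
    - [0, 0, 0]
    - [0, 0, 0]
    - [0, 0, 0]
    - [0, 0, 0]
  newtons: 40

```text
clock: 0.65
position: [0.2911, -0.3892, 0.2279]
tool_rot: [-1.571, 0.0, -2.878]
force: [2.0, -0.3, 0.2]
grip_width: 0.0514
```

Call:
apply_moves:
  jaw: [0.2, 0.2, 0.2, 0.2, 0.2]
  translation:
    - [0.025, 0.042, 0]
    - [0.05, 0.084, 0]
    - [0.076, 0.127, 0]
    - [0.102, 0.17, 0]
    - [0.128, 0.213, 0]
  angular:
    - [0, 0, 0]
    - [0, 0, 0]
    - [0, 0, 0]
    - [0, 0, 0]
    - [0, 0, 0]

```text
clock: 1.15
position: [0.4188, -0.1768, 0.228]
tool_rot: [-1.571, 0.0, -2.878]
force: [1.4, -1.1, -0.1]
grip_width: 0.0512
```

Remaining to above the knob: about (0.152, 0.257).

Call:
apply_moves:
  jaw: [0.2, 0.2, 0.2, 0.2, 0.2]
  translation:
    - [0.025, 0.042, 0]
    - [0.05, 0.084, 0]
    - [0.076, 0.127, 0]
    - [0.102, 0.17, 0]
    - [0.127, 0.212, 0]
  angular:
    - [0, 0, 0]
    - [0, 0, 0]
    - [0, 0, 0]
    - [0, 0, 0]
    - [0, 0, 0]

```text
clock: 1.65
position: [0.5459, 0.0352, 0.2279]
tool_rot: [-1.571, 0.0, -2.878]
force: [1.1, -1.1, -0.1]
grip_width: 0.0512
```

Call:
apply_moves:
  jaw: [0.2, 0.2, 0.2]
  translation:
    - [0.025, 0.045, 0]
    - [0.025, 0.045, 0]
    - [0.025, 0.045, 0]
  angular:
    - [0, 0, 0]
    - [0, 0, 0]
    - [0, 0, 0]

```text
clock: 1.95
position: [0.5701, 0.0795, 0.2273]
tool_rot: [-1.571, -0.001, -2.876]
force: [-1.0, -1.0, 0.5]
grip_width: 0.0514
```

```bash
python3 - <<'E'
from h import *
import pickle
f=grab('wrist'); pickle.dump(f,open('w1.pkl','wb')); s=observe()
print(s['position'],s['qpos'].round(2),s['grip_width'],bot.nose_length)
print('knob pred',proj(f,[.571,.08,.069]),'spring pred',proj(f,[.549,.206,.108]))
cv2.imwrite('pics/w1.png',cv2.resize(f['pixels'][:,:,::-1],(800,600)))
E
```

```text
[0.56984229 0.07810495 0.22743976] [-0.01  0.46 -0.32  1.72  0.17  0.99 -1.7 ] 0.05135406682789364 0.019
knob pred [279.58414989 187.80380309] spring pred [140.61756151 184.66227659]
```

View pics/w1.png

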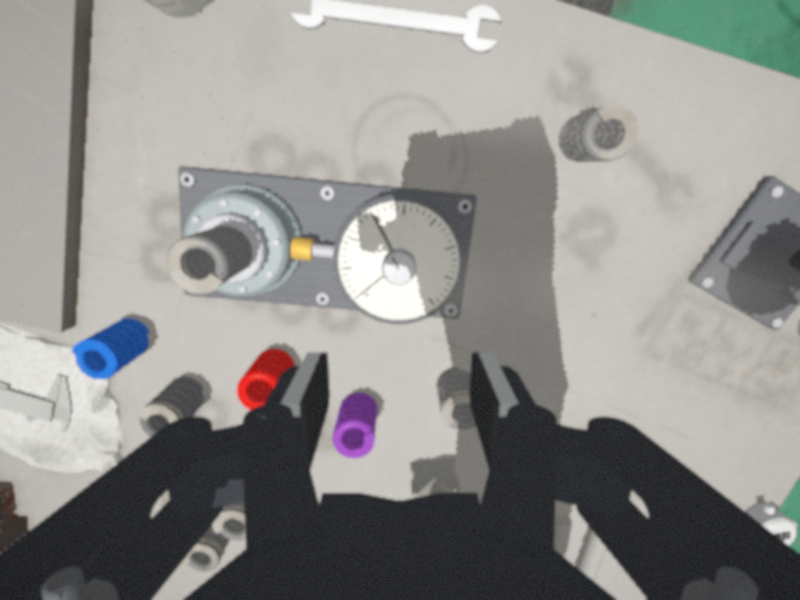

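The wrist view shows the knob top at (398,265), the spring's bore at (199,262), one hand pointing to (375,228) and the other to (362,297).

```bash
python3 - <<'E'
from h import *
import pickle
f=pickle.load(open('w1.pkl','rb'))
k=onz(f,398.5*.7-.2,264*.7-.2,.069); print('knob',k.round(4)); print('spring',onz(f,198*.7,262*.7,.108).round(4))
print('dial',onz(f,399*.7,260*.7,.045).round(4))
for p in[(372,218),(359,298)]:
    q=onz(f,p[0]*.7,p[1]*.7,.048)-k; print(q[:2].round(3),np.degrees(np.arctan2(q[1],q[0])))
b=[onz(f,x*.7,y*.7,.01)[:2] for x,y in[(187,179),(465,206),(450,310)]]; print(np.round(b,4), np.degrees(np.arctan2(*(b[0]-b[1])[::-1]))-90)
g=f['pixels'][130:240,215:345,::-1]; cv2.imwrite('pics/dial.png',cv2.resize(g,(780,600),interpolation=cv2.INTER_CUBIC))
E
```

```text
knob [0.5741 0.0818 0.069 ]
spring [0.5497 0.2079 0.108 ]
dial [0.572  0.0806 0.045 ]
[0.025 0.027] 48.20393928632901
[-0.04   0.022] 151.38217394993814
[[0.5844 0.2664]
 [0.6243 0.0372]
 [0.5325 0.022 ]] 9.866867330709425
```

View pics/dial.png

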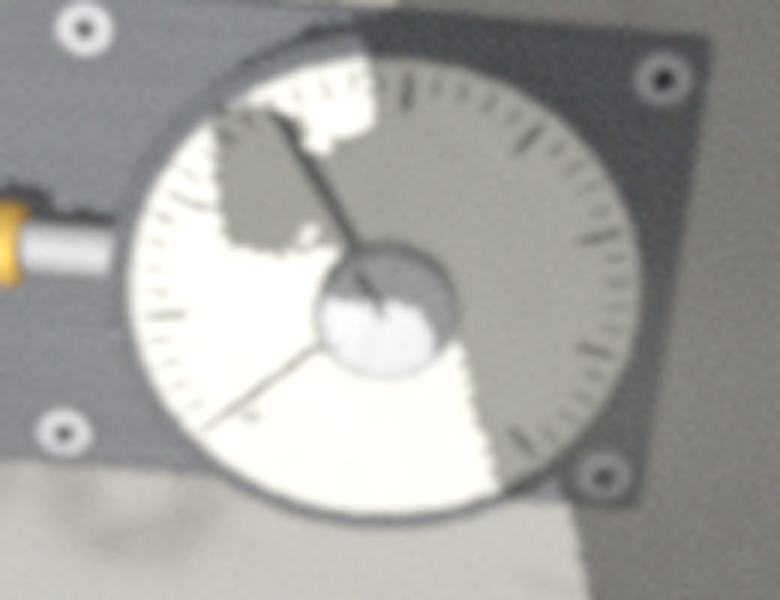

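The close crop shows the broad hand with the raised tip pointing up-left at about 45° in the world, and the thin main pointer at zero at about 148°. The hand therefore needs about 105° anticlockwise. Descending on the knob.

Call:
apply_moves:
  jaw: [0.2, 0.2, 0.2, 0.2, 0.2]
  translation:
    - [0.001, 0.002, -0.04]
    - [0.001, 0.002, -0.08]
    - [0.001, 0.002, -0.12]
    - [0.001, 0.002, -0.145]
    - [0.001, 0.002, -0.16]
  angular:
    - [0, 0, 0]
    - [0, 0, 0]
    - [0, 0, 0]
    - [0, 0, 0]
    - [0, 0, 0]

```text
clock: 2.5
position: [0.5701, 0.0786, 0.0661]
tool_rot: [-1.57, -0.002, -2.879]
force: [0.4, 1.0, 0.2]
grip_width: 0.0509
```

Call:
apply_moves:
  jaw: [-0.8, -0.8, -0.8, -0.8, -0.8]
  translation:
    - [0, 0, 0]
    - [0, 0, 0]
    - [0, 0, 0]
    - [0, 0, 0]
    - [0, 0, 0]
  angular:
    - [0, 0, 0]
    - [0, 0, 0]
    - [0, 0, 0]
    - [0, 0, 0]
    - [0, 0, 0]
  newtons: 30

```text
clock: 3.0
position: [0.5715, 0.0803, 0.0687]
tool_rot: [-1.571, 0.001, -2.878]
force: [0.1, -0.3, 0.3]
grip_width: 0.0085
```

The fingers closed to the commanded 8.5 mm, so they are not on the knob. Looking.

```bash
python3 - <<'E'
from h import *
w=grab('wrist'); d=grab('side'); s=grab('scene')
c=lambda f,x,y:cv2.resize(f['pixels'][y:y+90,x:x+120,::-1],(400,300),interpolation=cv2.INTER_CUBIC)
cv2.imwrite('pics/k2.png',np.vstack([np.hstack([cv2.resize(w['pixels'][:,:,::-1],(400,300)),c(d,225,160)]),np.hstack([c(s,195,195),c(s,195,195)*0])]))
print(observe()['position'],observe()['grip_width'],proj(d,observe()['position']),proj(w,[.572,.081,.069]))
E
```

```text
[0.57130311 0.0803549  0.06816659] 0.008336316303572693 [281.67090514 209.20275116] [278.94983201 255.16933028]
```

View pics/k2.png

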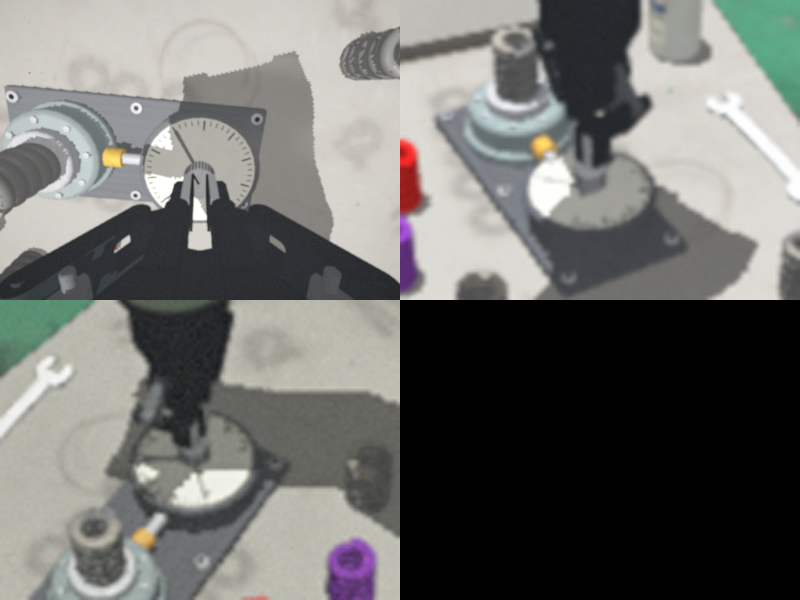

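```bash
python3 - <<'E'
from h import *
w=grab('wrist',); d=grab('side')
a=cv2.resize(w['pixels'][200:360,220:340,::-1],(450,600),interpolation=cv2.INTER_CUBIC)
b=cv2.resize(d['pixels'][180:250,250:290,::-1],(342,600),interpolation=cv2.INTER_CUBIC)
cv2.imwrite('pics/k3.png',np.hstack([a,b])); p=np.array(observe()['position'])
for z in(.05,.06,.07):print(proj(w,[p[0],p[1],z]),proj(d,[p[0],p[1],z]))
E
```

```text
[279.85786608 242.54768231] [281.68320485 214.51850859]
[279.87890677 249.61884967] [281.66015354 211.61029331]
[279.90247612 257.53982626] [281.63684582 208.6697272 ]
```

View pics/k3.png

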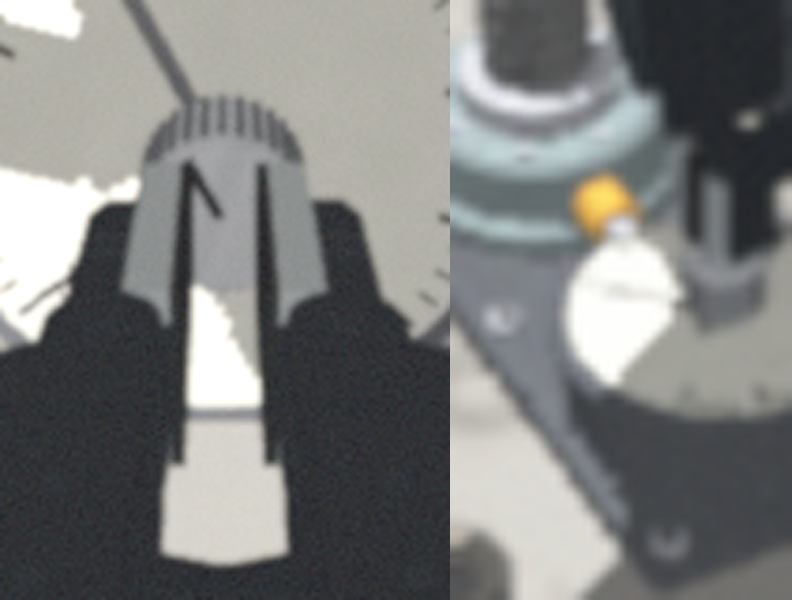

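The fingertips stand just above the knob's top, with their edge at wrist-crop row 160 over the knob face (rows 155-290). The side crop agrees: the tips are at about z = 0.067, higher than the nominal nose length suggests. I'll reopen, go lower in small steps while watching the force, and close again.

Call:
apply_moves:
  jaw: [0, 0, 0, 0, 0]
  translation:
    - [0, 0, 0]
    - [0, 0, 0]
    - [0, 0, 0]
    - [0, 0, -0.003]
    - [0, 0, -0.006]
  angular:
    - [0, 0, 0]
    - [0, 0, 0]
    - [0, 0, 0]
    - [0, 0, 0]
    - [0, 0, 0]

```text
clock: 3.75
position: [0.5712, 0.0803, 0.0617]
tool_rot: [-1.571, 0.0, -2.878]
force: [-0.9, 0.0, -0.2]
grip_width: 0.0425
```

Call:
apply_moves:
  jaw: [0, 0, 0, 0, 0]
  translation:
    - [0, 0, -0.002]
    - [0, 0, -0.004]
    - [0, 0, -0.006]
    - [0, 0, -0.006]
    - [0, 0, -0.006]
  angular:
    - [0, 0, 0]
    - [0, 0, 0]
    - [0, 0, 0]
    - [0, 0, 0]
    - [0, 0, 0]

```text
clock: 4.25
position: [0.5712, 0.0803, 0.0559]
tool_rot: [-1.571, -0.0, -2.878]
force: [0.5, -0.2, -0.1]
grip_width: 0.0426
```

Call:
apply_moves:
  jaw: [-0.8, -0.8, -0.8, -0.8, -0.8]
  translation:
    - [0, 0, 0]
    - [0, 0, 0]
    - [0, 0, 0]
    - [0, 0, 0]
    - [0, 0, 0]
  angular:
    - [0, 0, 0]
    - [0, 0, 0]
    - [0, 0, 0]
    - [0, 0, 0]
    - [0, 0, 0]
  newtons: 30

```text
clock: 4.75
position: [0.5712, 0.0805, 0.0561]
tool_rot: [-1.571, 0.0, -2.878]
force: [-1.7, 1.3, 6.7]
grip_width: 0.023
```

Call:
apply_moves:
  jaw: [-0.8, -0.8, -0.8, -0.8, -0.8]
  translation:
    - [0, 0, 0]
    - [0, 0, 0]
    - [0, 0, 0]
    - [0, 0, 0]
    - [0, 0, 0]
  angular:
    - [0, 0, 6]
    - [0, 0, 12]
    - [0, 0, 18]
    - [0, 0, 24]
    - [0, 0, 30]

```text
clock: 5.25
position: [0.5711, 0.0808, 0.0561]
tool_rot: [-1.571, 0.0, -2.35]
force: [-2.5, 3.0, 6.0]
grip_width: 0.0227
```

```bash
python3 - <<'E'
from h import *
w=grab('wrist'); s=observe(); print(s['position'],s['grip_width'],s['force'].round(1),s['moment'].round(2),s['qpos'].round(2))
a=cv2.resize(w['pixels'][160:340,190:370,::-1],(600,600),interpolation=cv2.INTER_CUBIC)
cv2.imwrite('pics/k4.png',a)
E
```

```text
[0.57107635 0.08081541 0.05611729] 0.022848996814700512 [-3.2  3.5  7.2] [ 0.71  0.78 -0.02] [ 0.04  0.71 -0.4   1.84  0.41  0.68 -1.37]
```

View pics/k4.png

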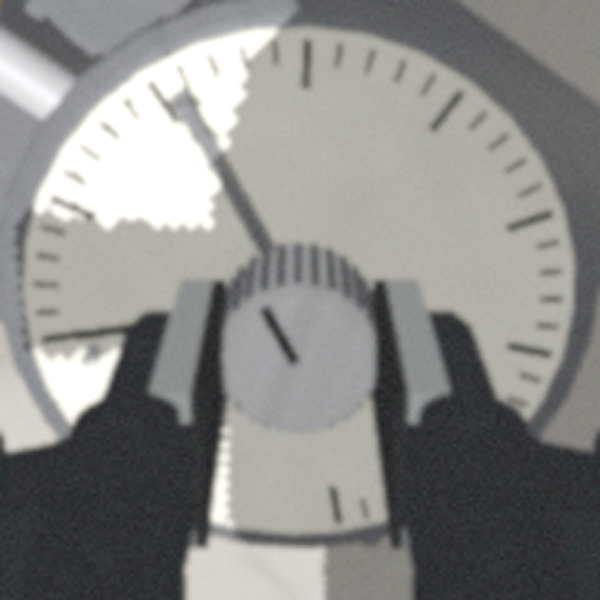

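The knob is held firmly and the hand turns with it: it now points to (185,100) in the crop, with the main pointer at (45,338). About 75° are left.

Call:
apply_moves:
  jaw: [-0.8, -0.8, -0.8, -0.8, -0.8]
  translation:
    - [0, 0, 0]
    - [0, 0, 0]
    - [0, 0, 0]
    - [0, 0, 0]
    - [0, 0, 0]
  angular:
    - [0, 0, 8]
    - [0, 0, 16]
    - [0, 0, 24]
    - [0, 0, 32]
    - [0, 0, 40]

```text
clock: 5.8
position: [0.5706, 0.081, 0.0561]
tool_rot: [-1.572, 0.0, -1.65]
force: [-7.8, 3.1, 8.2]
grip_width: 0.0232
```

Call:
apply_moves:
  jaw: [-0.8, -0.8, -0.8, -0.8, -0.8]
  translation:
    - [0, 0, 0]
    - [0, 0, 0]
    - [0, 0, 0]
    - [0, 0, 0]
    - [0, 0, 0]
  angular:
    - [0, 0, 6]
    - [0, 0, 12]
    - [0, 0, 18]
    - [0, 0, 24]
    - [0, 0, 28]

```text
clock: 6.3
position: [0.5703, 0.081, 0.0561]
tool_rot: [-1.572, 0.001, -1.163]
force: [-9.8, 2.6, 11.9]
grip_width: 0.0231
```

```bash
python3 - <<'E'
from h import *
w=grab('wrist'); s=observe(); print(s['position'],s['tool_rot'],s['grip_width'],s['force'].round(1),s['moment'].round(2),s['qpos'].round(2))
a=cv2.resize(w['pixels'][160:340,190:370,::-1],(600,600),interpolation=cv2.INTER_CUBIC)
cv2.imwrite('pics/k5.png',a)
E
```

```text
[0.57027756 0.08097021 0.05603891] [-1.57189042e+00  1.03320579e-03 -1.15896636e+00] 0.022989824894868133 [-8.9  3.2 12.2] [ 0.62  2.03 -0.04] [ 0.23  0.77 -0.69  1.83  0.68  0.79 -0.41]
```

View pics/k5.png

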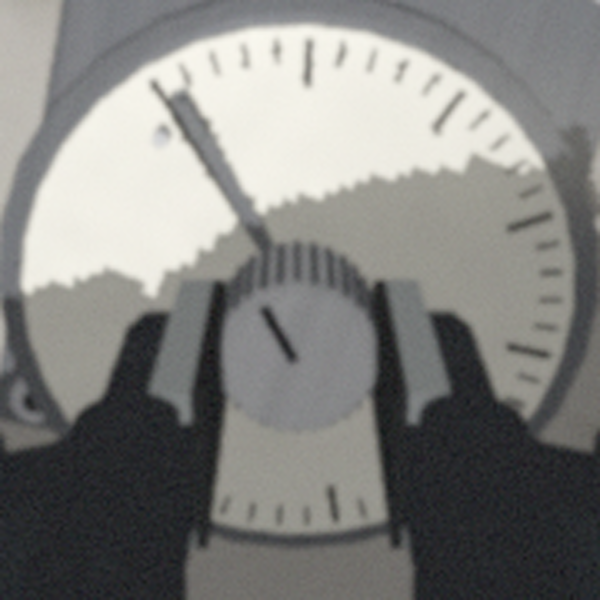

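The hand's tip at (180,95) is just short of the main pointer's tip at (155,83), only a few degrees off. I'll turn a little further until it loads up or slips on the stop.

Call:
apply_moves:
  jaw: [-0.8, -0.8, -0.8, -0.8, -0.8]
  translation:
    - [0, 0, 0]
    - [0, 0, 0]
    - [0, 0, 0]
    - [0, 0, 0]
    - [0, 0, 0]
  angular:
    - [0, 0, 2]
    - [0, 0, 4]
    - [0, 0, 6]
    - [0, 0, 8]
    - [0, 0, 9]

```text
clock: 6.85
position: [0.5704, 0.0805, 0.056]
tool_rot: [-1.572, 0.001, -1.009]
force: [-7.0, 1.0, 10.6]
grip_width: 0.0228
```

```bash
python3 - <<'E'
from h import *
w=grab('wrist'); s=observe(); print(s['tool_rot'],s['grip_width'],s['force'].round(1),s['moment'].round(2),s['qpos'].round(2), s['joint_efforts'].round(2))
cv2.imwrite('pics/k6.png',cv2.resize(w['pixels'][160:340,190:370,::-1],(600,600),interpolation=cv2.INTER_CUBIC))
# line of knob mark & hand direction: dark pixels of the hand, in crop 225..250
E
```

```text
[-1.57187942e+00  5.82617568e-04 -1.00855895e+00] 0.022950011635497532 [-7.9  1.1 10.3] [ 0.22  1.63 -0.43] [ 0.25  0.79 -0.73  1.83  0.71  0.81 -0.28] [  0.72 -92.57 -14.55 -26.01   1.73  -1.36   0.18]
```

View pics/k6.png

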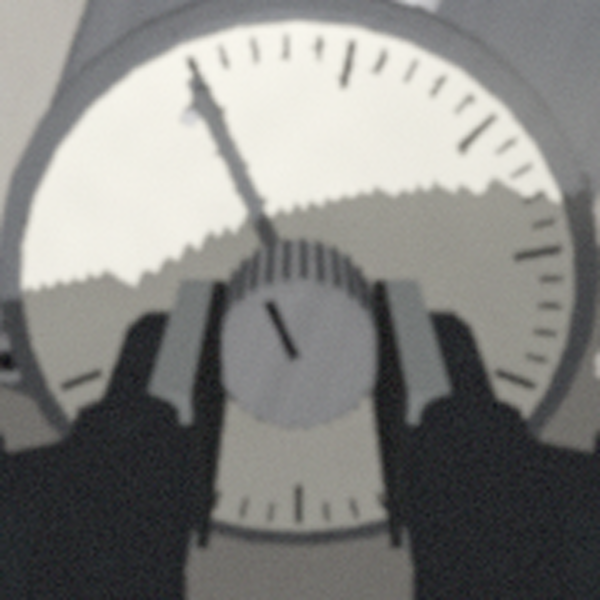

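The hand now lies over the main pointer (both tips near (192,65)-(197,90)). The knob mark slipped in the jaws and a −0.43 N m moment built up, so it is on the stop. Releasing and going to the spring: knob at (0.570, 0.081), spring at (0.548, 0.207), which is 128 mm away against 130 nominal.

Call:
apply_moves:
  jaw: [0, 0, 0, 0, 0]
  translation:
    - [0, 0, 0]
    - [0, 0, 0]
    - [0, 0, 0]
    - [0, 0, 0.03]
    - [0, 0, 0.07]
  angular:
    - [0, 0, 0]
    - [0, 0, 0]
    - [0, 0, 0]
    - [0, 0, 0]
    - [0, 0, 0]

```text
clock: 7.4
position: [0.5702, 0.0802, 0.1253]
tool_rot: [-1.573, 0.002, -1.01]
force: [1.0, -0.0, 0.6]
grip_width: 0.0424
```

Call:
apply_moves:
  jaw: [0.6, 0.6, 0.6, 0.6, 0.6]
  translation:
    - [0, 0, 0.04]
    - [0, 0, 0.06]
    - [-0.007, 0.04, 0.06]
    - [-0.015, 0.085, 0.06]
    - [-0.024, 0.125, 0.06]
  angular:
    - [0, 0, 0]
    - [0, 0, 0]
    - [0, 0, 0]
    - [0, 0, 0]
    - [0, 0, 0]

```text
clock: 7.9
position: [0.5469, 0.207, 0.1862]
tool_rot: [-1.57, 0.0, -1.011]
force: [-0.7, -0.3, -0.7]
grip_width: 0.0681
```

```bash
python3 - <<'E'
from h import *
w=grab('wrist'); d=grab('side'); s=observe(); print(s['position'],s['tool_rot'],s['grip_width'],s['force'].round(1),s['qpos'].round(2))
a=cv2.resize(w['pixels'][:,:,::-1],(400,300)); b=cv2.resize(d['pixels'][150:240,225:345,::-1],(400,300),interpolation=cv2.INTER_CUBIC)
cv2.imwrite('pics/s1.png',np.hstack([a,b]))
print(proj(w,[.548,.207,.108])/1.4,proj(w,[.548,.207,.082])/1.4)
# mask knob/dial check
E
```

```text
[0.54514778 0.21146159 0.18648653] [-1.56904254  0.00244718 -1.00338814] 0.06808097809729981 [-0.5  0.4  0.2] [ 0.11  0.63 -0.85  1.72  0.54  1.04 -0.37]
[200.06273873 152.1517602 ] [199.98329445 145.65599127]
```

View pics/s1.png

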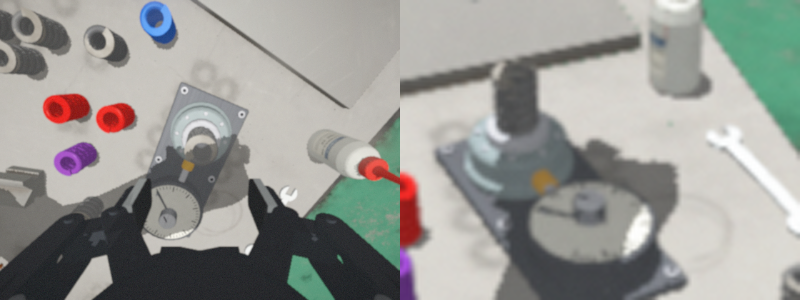

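The wrist view shows the spring top at (203,150), against (200,152) predicted. The side view shows a single hand line on the dial at zero. Descending on the spring.

Call:
apply_moves:
  jaw: [0.6, 0.6, 0.6, 0.6, 0.6]
  translation:
    - [0, 0, 0]
    - [0, 0, -0.03]
    - [0, 0, -0.06]
    - [0, 0, -0.09]
    - [0, 0, -0.106]
  angular:
    - [0, 0, 0]
    - [0, 0, 0]
    - [0, 0, 0]
    - [0, 0, 0]
    - [0, 0, 0]

```text
clock: 8.5
position: [0.5469, 0.2034, 0.0776]
tool_rot: [-1.573, -0.0, -1.012]
force: [0.9, -0.4, -0.1]
grip_width: 0.0682
```

Call:
apply_moves:
  jaw: [-0.6, -0.6, -0.6, -0.6, -0.6]
  translation:
    - [0, 0, 0]
    - [0, 0, 0]
    - [0, 0, 0]
    - [0, 0, 0]
    - [0, 0, 0]
  angular:
    - [0, 0, 0]
    - [0, 0, 0]
    - [0, 0, 0]
    - [0, 0, 0]
    - [0, 0, 0]
  newtons: 60

```text
clock: 9.0
position: [0.5481, 0.2056, 0.0813]
tool_rot: [-1.569, -0.001, -1.011]
force: [1.6, -0.2, 9.8]
grip_width: 0.0352
```

Gripped (reads 35.2 mm; the reading was about 2 mm low on the knob too). Lifting straight up.

Call:
apply_moves:
  jaw: [-0.6, -0.6, -0.6, -0.6, -0.6]
  translation:
    - [0, 0, 0.01]
    - [0, 0, 0.025]
    - [0, 0, 0.05]
    - [0, 0, 0.08]
    - [0, 0, 0.11]
  angular:
    - [0, 0, 0]
    - [0, 0, 0]
    - [0, 0, 0]
    - [0, 0, 0]
    - [0, 0, 0]

```text
clock: 9.5
position: [0.5468, 0.2053, 0.1919]
tool_rot: [-1.571, -0.0, -1.01]
force: [0.7, 0.3, -1.9]
grip_width: 0.0356
```

Call:
apply_moves:
  jaw: [-0.6, -0.6, -0.6, -0.6, -0.6]
  translation:
    - [0, 0, 0.03]
    - [0, 0, 0.06]
    - [0, 0, 0.08]
    - [0, 0, 0.08]
    - [0, 0, 0.08]
  angular:
    - [0, 0, 0]
    - [0, 0, 0]
    - [0, 0, 0]
    - [0, 0, 0]
    - [0, 0, 0]

```text
clock: 10.0
position: [0.547, 0.2051, 0.2703]
tool_rot: [-1.57, -0.001, -1.01]
force: [-0.0, -0.1, -1.9]
grip_width: 0.0357
```

```bash
cat > sp.py <<'E'
from h import *
# silhouette of held spring in side & scene: print crops for later numeric work
import pickle
fs={n:grab(n) for n in('scene','side')}; s=observe(); pickle.dump((fs,s),open('held.pkl','wb'))
print(s['position'],s['tool_rot'],s['grip_width'],s['force'].round(1),s['qpos'].round(2))
o=[]
for n in fs:
    u,v=proj(fs[n],s['position']).astype(int); print(n,u,v); x,y=max(u-40,0),max(v-30,0)
    o.append(cv2.resize(fs[n]['pixels'][y:y+60,x:x+80,::-1],(400,300),interpolation=cv2.INTER_CUBIC))
cv2.imwrite('pics/held.png',np.hstack(o))
E
python3 sp.py
```

```text
[0.54676297 0.20498438 0.26928208] [-1.57196946e+00  2.41632938e-05 -1.01031393e+00] 0.035469344396708444 [ 0.4  0.1 -2. ] [ 0.15  0.55 -0.9   1.63  0.45  1.19 -0.29]
scene 217 221
side 256 119
```

View pics/held.png

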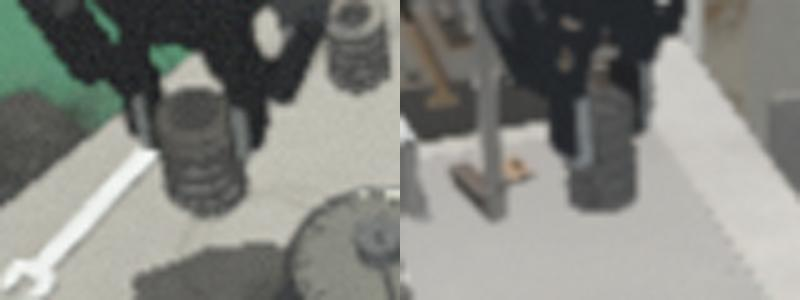

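The held crop shows the spring upright between the pads, with its lower edge at about (208,214) in the scene half and (203,208) in the side half. I'll check its offset from the TCP numerically and work out the target.

```bash
python3 - <<'E'
from h import *
import pickle
from scipy.spatial.transform import Rotation as Ro
fs,s=pickle.load(open('held.pkl','rb')); p=s['position']
t=np.linspace(0,6.28,90)
for off in(.0253,.030,.020):
  for n in fs:
    u,v=proj(fs[n],p).astype(int); c=np.array([proj(fs[n],[p[0]+.019*np.cos(a),p[1]+.019*np.sin(a),p[2]-off]) for a in t])
    q=(c-[u-40,v-30])*5; print(off,n,'x',q[:,0].min().round(),q[:,0].max().round(),'bottom',q[:,1].max().round())
# target
lens=np.array([.617,-.2307,.125]); 
for yaw in(-13.5,):
  y=np.radians(yaw); ax=np.array([-.5*np.cos(y),-.5*np.sin(y),.866]); foc=lens+.11*ax; foc[2]=.22
  print('focus',foc.round(4),'axis',ax.round(3),'TCP target',(foc+.0253*ax).round(4))
  r=Ro.from_rotvec(np.radians(30)*np.array([np.sin(y),-np.cos(y),0])); print(np.degrees(r.as_rotvec()),r.apply([0,0,1]))
  print('delta',(foc+.0253*ax-p).round(4))
E
```

```text
0.0253 scene x 165.0 248.0 bottom 219.0
0.0253 side x 165.0 240.0 bottom 216.0
0.03 scene x 166.0 249.0 bottom 225.0
0.03 side x 166.0 241.0 bottom 224.0
0.02 scene x 163.0 247.0 bottom 211.0
0.02 side x 165.0 240.0 bottom 207.0
focus [ 0.5635 -0.2179  0.22  ] axis [-0.486  0.117  0.866] TCP target [ 0.5512 -0.2149  0.2419]
[ -7.00336092 -29.17109761   0.        ] [-0.48618496  0.11672268  0.8660254 ]
delta [ 0.0045 -0.4199 -0.0274]
```

Call:
apply_moves:
  jaw: [-0.6, -0.6, -0.6, -0.6, -0.6]
  translation:
    - [0, -0.03, 0]
    - [0, -0.07, 0]
    - [0, -0.11, 0]
    - [0, -0.15, 0]
    - [0, -0.19, 0]
  angular:
    - [0, 0, 0]
    - [-0.7, -2.92, 0]
    - [-1.4, -5.83, 0]
    - [-2.1, -8.75, 0]
    - [-2.8, -11.67, 0]

```text
clock: 10.6
position: [0.5465, 0.0137, 0.2692]
tool_rot: [-1.423, -0.15, -1.021]
force: [2.3, -0.7, -0.4]
grip_width: 0.0354
```

Call:
apply_moves:
  jaw: [-0.6, -0.6, -0.6, -0.6, -0.6]
  translation:
    - [0, -0.04, 0]
    - [0, -0.08, 0]
    - [0, -0.12, 0]
    - [0, -0.16, 0]
    - [0, -0.19, 0]
  angular:
    - [-0.7, -2.92, 0]
    - [-1.4, -5.83, 0]
    - [-2.1, -8.75, 0]
    - [-2.8, -11.67, 0]
    - [-3.5, -14.58, 0]

```text
clock: 11.1
position: [0.5462, -0.1771, 0.2692]
tool_rot: [-1.228, -0.331, -1.07]
force: [0.7, 1.2, -1.1]
grip_width: 0.0358
```

Call:
apply_moves:
  jaw: [-0.6, -0.6, -0.6, -0.6, -0.6]
  translation:
    - [0.005, -0.02, 0]
    - [0.005, -0.04, 0]
    - [0.005, -0.04, -0.015]
    - [0.005, -0.04, -0.029]
    - [0.005, -0.04, -0.029]
  angular:
    - [-0.7, -2.92, 0]
    - [-0.7, -2.92, 0]
    - [-0.7, -2.92, 0]
    - [-0.7, -2.92, 0]
    - [-0.7, -2.92, 0]

```text
clock: 11.6
position: [0.551, -0.2143, 0.2386]
tool_rot: [-1.189, -0.362, -1.081]
force: [-0.4, -0.1, -0.8]
grip_width: 0.0354
```

```bash
python3 sp.py; python3 - <<'E'
from h import *
from scipy.spatial.transform import Rotation as Ro
s=observe(); R=Ro.from_euler('xyz',s['tool_rot']).as_matrix(); print('tool y',R[:,1].round(3)); e=s['position']+.0235*R[:,1]
print('end',e.round(4),'err',np.array([.5635,-.2179,.22])-e, 'ang',np.degrees(np.arccos(-R[:,1]@[-.486,.117,.866])))
E
```

```text
[ 0.55211802 -0.21405584  0.24066923] [-1.18750586 -0.3643733  -1.08092522] 0.03530648955379112 [ 0.2  0.2 -0.5] [ 0.9   0.33 -0.74  2.1   0.69  0.34  0.2 ]
scene 327 135
side 321 236
tool y [ 0.485 -0.116 -0.867]
end [ 0.5635 -0.2168  0.2203] err [-2.72520424e-05 -1.12575566e-03 -3.05303370e-04] ang 0.7276938768945912
```

No more pictures can be viewed, so I'll do a numeric check. I'll difference the present views against the first ones, and find the outermost changed pixel along the projected spring axis towards the lens.

```bash
python3 - <<'E'
from h import *
import pickle
f0=pickle.load(open('f0.pkl','rb')); fs,s=pickle.load(open('held.pkl','rb'))
ax=np.array([-.486,.117,.866]); F=np.array([.5635,-.2179,.22]); L=F-.11*ax
e1=np.cross(ax,[0,0,1]);e1/=np.linalg.norm(e1);e2=np.cross(ax,e1)
for n in fs:
    a=proj(fs[n],F);b=proj(fs[n],L);d=(b-a)/np.linalg.norm(b-a); m=np.array([-d[1],d[0]])
    diff=cv2.GaussianBlur(cv2.absdiff(f0[n]['pixels'],fs[n]['pixels']),(3,3),0).max(2)
    prof=[int(np.median([diff[tuple((a+d*k+m*j).round().astype(int)[::-1])] for j in range(-4,5)])) for k in range(-12,30)]
    rim=max((proj(fs[n],F+.019*(np.cos(t)*e1+np.sin(t)*e2))-a)@d for t in np.linspace(0,6.28,60))
    print(n,'focus px',a.round(1),'lens px',b.round(1),'px/mm',np.linalg.norm(b-a)/110,'pred edge k',rim.round(1),'\n k=-12..',prof)
    for k in(-10,-5,0): print('  across k',k,[int(diff[tuple((a+d*k+m*j).round().astype(int)[::-1])]) for j in range(-22,23,2)])
s=observe();print(s['qd'].round(4),s['grip_width'])
E
```

```text
scene focus px [324.2 138.5] lens px [310.9 153.4] px/mm 0.1812089510475534 pred edge k 6.0 
 k=-12.. [44, 52, 59, 60, 58, 52, 49, 46, 48, 56, 57, 56, 52, 38, 39, 35, 30, 29, 13, 10, 7, 4, 6, 7, 8, 7, 7, 8, 8, 8, 8, 8, 8, 9, 8, 8, 6, 5, 7, 8, 7, 5]
  across k -10 [6, 8, 7, 8, 7, 13, 32, 54, 40, 47, 55, 59, 60, 80, 91, 88, 84, 87, 91, 91, 42, 15, 8]
  across k -5 [7, 8, 8, 7, 7, 9, 10, 30, 52, 41, 42, 46, 68, 62, 56, 87, 73, 52, 32, 14, 9, 8, 8]
  across k 0 [7, 9, 8, 7, 6, 8, 8, 13, 47, 52, 38, 26, 108, 146, 95, 20, 13, 8, 8, 9, 10, 8, 7]
side focus px [327.7 244.8] lens px [352.  276.9] px/mm 0.36552475799619194 pred edge k 7.2 
 k=-12.. [102, 104, 85, 87, 99, 104, 99, 80, 89, 103, 108, 105, 91, 96, 101, 101, 90, 66, 37, 20, 22, 25, 25, 25, 25, 25, 25, 25, 25, 25, 25, 25, 24, 25, 24, 25, 25, 25, 25, 25, 25, 21]
  across k -10 [25, 25, 25, 25, 25, 23, 19, 59, 73, 66, 78, 85, 109, 114, 107, 52, 90, 155, 127, 41, 25, 25, 25]
  across k -5 [24, 24, 24, 25, 25, 24, 17, 50, 68, 77, 80, 80, 109, 116, 116, 98, 79, 17, 24, 25, 25, 25, 25]
  across k 0 [12, 14, 20, 19, 20, 24, 20, 55, 78, 76, 83, 91, 104, 111, 119, 114, 79, 19, 25, 25, 25, 25, 25]
[ 0.0118 -0.014  -0.0124 -0.0136 -0.0039  0.003   0.0027] 0.03530648955379112
```

The spring end's edge is at k≈5.5 px in both views, against 6.0 and 7.2 predicted (a few mm at most), and it is laterally centred to about 1 px. Let it settle, then hand in.

Call:
apply_moves:
  jaw: [-0.6, -0.6, -0.6, -0.6, -0.6]
  translation:
    - [0, 0, 0]
    - [0, 0, 0]
    - [0, 0, 0]
    - [0, 0, 0]
    - [0, 0, 0]
  angular:
    - [0, 0, 0]
    - [0, 0, 0]
    - [0, 0, 0]
    - [0, 0, 0]
    - [0, 0, 0]

```text
clock: 12.2
position: [0.5522, -0.2147, 0.241]
tool_rot: [-1.187, -0.365, -1.082]
force: [-0.1, -0.1, -1.4]
grip_width: 0.0356
```

```bash
python3 - <<'E'
from h import *
s=observe(); print(s['position'],s['tool_rot'],s['qd'].round(4),s['grip_width'])
print(workorder.job_done())
E
```

```text
[ 0.55217291 -0.21472473  0.24100661] [-1.18693114 -0.36548524 -1.08218362] [-0.0006  0.0011  0.0006  0.001   0.0013 -0.     -0.0009] 0.03555027481794947
the job is handed in; nothing more can be done
None
```

I turned the knob about 107° anticlockwise until it slipped on its stop with the maximum hand over the main pointer. I then lifted the tested spring off the spigot and handed the job in at 12.2 s, still holding it at the camera's focus point. No verdict was reported.

**Last checks**
- **Position:** the spring's lower end works out about 1 mm from my estimated focus point. Image differencing agrees to about 3–5 mm, within the 15 mm allowed.
- **Angle and stillness:** the axis was within 1° of the optical axis, and the arm was still at hand-in.
- **Waiting springs:** the path kept well clear of them, but I did not check them in a final picture.

**What failed or disagreed**
- The first close on the knob missed. The fingertips reached about 15–19 mm less far than the 19 mm nose length suggests, so I reopened, went lower and gripped it.
- The finger opening read about 2 mm low on both the knob and the spring.
- The picture limit stopped me viewing the final pose, so the last position checks were numeric only.

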